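# Load the forming-press nest: die block, spacer, pressing plate

## Task

Load the forming tool into the nest on the slotted press bed: first the thick die block with its round cavity up, then the windowed spacer on it, then the pressing plate with its disc up, each square between the two end brackets and fully down on what lies below. The nest is clamped somewhere along the bed, so find where it really is, by feel or by looking; lower each part in and let go without dropping it, and leave the jar, the hammer and the candle where they are.

Things in the scene. Friction and masses are not known exactly. Their poses are not given: they have to be found in the camera images.
- bed: Grey steel press bed fixed on the bench, 240 (x) x 130 (y) x 20 mm high, two dark slots along its x. Origin: centre of its underside. A steel nest is bolted on it, immovable, parallel to it and centred on its y, but clamped anywhere from -22 to +22 mm off its centre along its x; this offset is not measured
- bed_mid (a point): Point over the bed's centre at the level of the nest's floor (28 mm above the bench), axes as the bed's. The nest's pocket is 103 (x) x 53 mm (y), between two upright U-shaped end brackets of 8 mm steel, 60 mm high above this floor plus lips flaring 6 mm higher. Each has a full end wall and 18 mm side returns; the middle 67 mm of both long sides is open for fingers
- die: Die block, aluminium, 100 (x) x 50 (y) x 30 mm high, with a blind round cavity 36 mm across and 12 mm deep in its top. Origin: centre of its underside, z up. Lies loose and flat on the bench, right way up
- spacer: Spacer, aluminium frame, 100 (x) x 50 (y) x 20 mm high, with a rectangular window 66 x 26 mm right through it. Origin: centre of its underside, z up. Lies loose and flat on the bench
- plate: Pressing plate, steel, 100 (x) x 50 (y) x 16 mm, with a raised disc 40 mm across and 12 mm high in the middle of its top. Origin: centre of its underside, z up. Lies loose and flat on the bench, disc up
- jar: Bystander: glass jar with a steel lid, 68 mm across, 95 mm high, standing. Origin: centre of its underside
- hammer: Bystander: hammer lying on the bench beyond the bed, 240 mm long. Origin under its middle
- candle: Bystander: tea candle in a metal cup, 44 mm across, 22 mm high. Origin: centre of its underside
Mind the look-alikes: they are no part of the job. What is shaped like the plate but red or turquoise is not meant.

How it is judged:
By the outcome, as a careful person would: the job done as asked, in the order asked, and still so for the second after the job is handed in, with the robot touching nothing.
It also fails if it takes over 72 s, if anything falls off the work surface, if the arm or the gripper's body presses on something with over 40 N, if the wrist force passes 120 N, or if a joint passes its speed limit or range.

## Robot

A 6-joint arm with a two-finger parallel gripper is mounted at the origin on the work surface. World frame = base frame: x ahead of the robot, y to its left, z up, the work surface at z = 0. Lengths are in m, angles in rad, forces in N, time in s.
With the tool pointing down it reaches from about 0.35 to 0.85 m from the base axis. Payload 8.1 kg.
Tool frame: the origin (TCP) lies at the very end of the fingers, on their centre line; the grasp point (between the pads) lies 19 mm behind it; z points along the fingers, y is the line along which they close (so a half turn about z gives the same grasp; the last joint's range is limited). The gripper opens to 93 mm and grips with 3 to 60 N. Pads are 15 mm wide; open, the fingers measure 128 mm over their backs; the gripper's body (75 mm by 188 mm) begins 65 mm behind the grasp point.
Start: joints at [1.121, 0.13, 1.488, -0, 1.523, -0.085], TCP at [0.214, 0.561, 0.179] pointing down, gripper open.
Joint ranges: [-2.96, 2.96], [-0.89, 2.26], [0.02, 2.5], [-1.34, 4.48], [0, 2.73], [-2.66, 2.66]. Speed limits (rad/s): [2.39, 2.39, 2.79, 3.14, 3.14, 3.14].

## Interface

Orientations are given as a rotation vector (axis times angle).
In Python, from plant import robot, imaging gives the robot as it stands.
- The arm moves only by the tool jog_arm, never from a script. Its argument "rows" is a list of rows, each a list of 2 entries, a list of its own where there are three numbers: the shift along the tool's x, y, z each as a share of 0.2 m, from -1 to 1, then the turn, a rotation vector about the tool's x, y, z each as a share of pi/2 rad, from -1 to 1. A call has 1 to 5 rows; each row is the pose to reach, as a shift and turn from the pose commanded when the call began, along the tool's axes at that moment; what a row does not reach only later rows make up. A row lasts 1/10 s, in which the tool goes at most 50 mm and 8.59 degrees, less where a joint would pass 70% of its speed; a pose out of reach is approached as far as the arm can. A call with a number of a shift or a turn outside -1 to 1 is refused whole. A call with a gripper value outside its range is refused whole. "hand" is the closure, from -1 (fully open) to 1 (shut), set as the call begins (left out, the last holds). The fingers move at their own pace and stop on an object; "squeeze" is the grip in N (left out, the last holds). Time passes only in rows, so rows that repeat a pose let the fingers close. It gives the time, the measured TCP pose, the force, the opening and the grip force at its end, in the units of the state.
- robot.read_state(): the state, without advancing time (a new reading comes with each control period).
- imaging.read_camera(name): name is "scene" or "top"; returns a dict with "frame" (480x640x3 uint8, red, green, blue), "vertical_fov" (degrees; the focal length in pixels is half the picture's height over the tangent of half this angle, whatever the lens; pixels are square), "cx", "cy" (the principal point, pixels), "R" (3x3) and "t" (3): a world point X has camera coordinates R X + t. Camera axes: x right, y down, z forward; pixel columns grow to the right and rows downward; lengths in m; the calibration is good to about 2 mm. A picture is of the moment at which its call begins. There is no depth.
- robot.close_job(): hands the job in; it is judged then, once.
The state is a dict: "t": time; "q": joint angles; "dq": joint speeds; "joint_torque": joint torques, N m; "tool_pos": TCP position; "orientation": TCP orientation; "force": force on the tool from outside, world axes, zero at the start; "wrist_torque": the same for the moment, N m; "opening": finger opening in m; "gripper_force": force on a finger pad.
Only numpy, scipy, OpenCV 4.12 (cv2) and the standard library are available. Lean on these libraries where they do the work, as an engineer would, in place of code of your own. Each camera call takes 0.05 s, during which the arm holds its last target. There are 200 camera calls.

## Working session

There is one attempt and no reset: what is moved stays moved. The work goes in short steps, Python scripts to look and compute and a tool call to move; the robot and the scene stay as the last step left them, time stands still between calls to the robot, and variables do not carry over. Pictures are saved under pics/ and viewed, at most 10 in all, crops included, and the job is handed in when it is done.

Besides the shell and the picture viewer there is one more tool, called after "Call:" in YAML: its name, and indented under it one key for each argument. jog_arm: Moves the arm, as the interface text tells. Its arguments: {"type":"object","properties":{"rows":{"type":"array"},"hand":{"type":"number"},"squeeze":{"type":"number"}},"required":["rows"]}

```bash
mkdir -p pics
python3 - <<'E'
from plant import robot, imaging
import cv2,pickle
d={}
for n in("scene","top"):
    c=imaging.read_camera(n); d[n]=c
    cv2.imwrite(f"pics/{n}0.png",c["frame"][:,:,::-1]); print(n,c["vertical_fov"],c["cx"],c["cy"],c["R"],c["t"])
pickle.dump(d,open("c0.pkl","wb"))
print(robot.read_state())
E
```

```text
scene 49.523003032897996 315.13483431760335 237.9654424399726 [[-0.80434136  0.59412297  0.00727155]
 [ 0.40442358  0.55640443 -0.72584825]
 [-0.43528903 -0.58088898 -0.68781643]] [ 0.41147826 -0.20938595  1.52187276]
top 49.4886331066728 315.07562325082733 244.19850611732227 [[ 0.00429969 -0.99997251  0.00604144]
 [-0.991787   -0.00503662 -0.12780133]
 [ 0.12782825 -0.00544232 -0.99178139]] [0.05798251 0.53024398 1.19866033]
{'t': 0.1, 'q': array([ 1.12059204e+00,  1.31108060e-01,  1.48914843e+00,  2.37055208e-05,
        1.52297684e+00, -8.53938910e-02]), 'dq': array([-1.34083043e-03, -2.14068683e-03, -3.02646361e-03,  2.45534046e-03,
        4.35315851e-04,  6.63740320e-05]), 'joint_torque': array([ 1.98047259e-03, -5.61340785e+01, -4.93095410e+01,  7.71925575e-02,
        2.92622525e-02, -1.01314536e-04]), 'tool_pos': array([0.21378454, 0.5600203 , 0.17819105]), 'orientation': array([-5.69789137e-01, -3.08902373e+00,  2.47510501e-03]), 'force': array([-1.18402321,  1.15546725, -0.0930873 ]), 'wrist_torque': array([ 0.02807917, -0.02023474,  0.02285094]), 'gripper_force': 0.0, 'opening': 0.09291102359058272}
```

View pics/scene0.png

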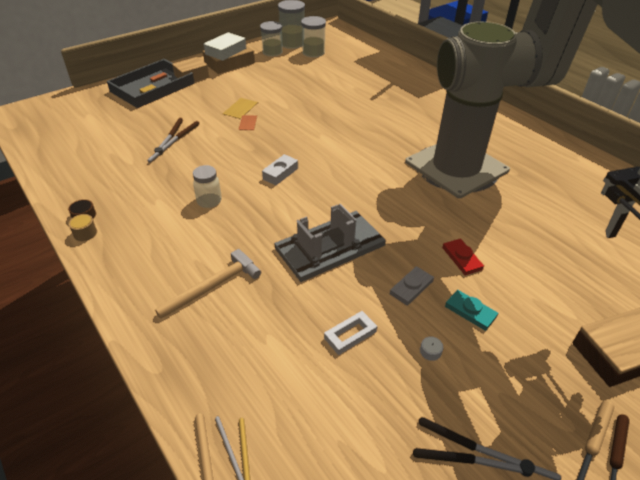

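View pics/top0.png

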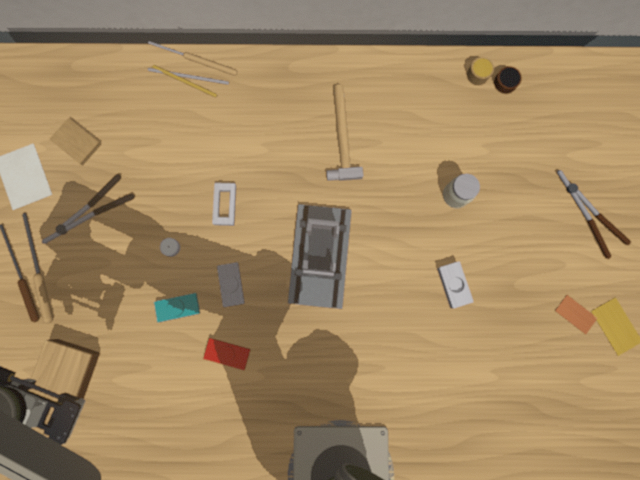

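```bash
cat > h.py <<'E'
import numpy as np,cv2,pickle
def ray(c,u,v,z):
    f=240/np.tan(np.radians(c["vertical_fov"]/2)); R=np.array(c["R"]);t=np.array(c["t"])
    d=R.T@np.array([(u-c["cx"])/f,(v-c["cy"])/f,1]); C=-R.T@t
    return C+d*(z-C[2])/d[2]
def proj(c,X):
    f=240/np.tan(np.radians(c["vertical_fov"]/2)); p=np.array(c["R"])@np.array(X)+c["t"]
    return f*p[0]/p[2]+c["cx"], f*p[1]/p[2]+c["cy"]
def tile(c,u,v,w,h,s):
    a=c["frame"][v:v+h,u:u+w,::-1]; a=cv2.resize(a,None,fx=s,fy=s,interpolation=cv2.INTER_CUBIC)
    for i in range(0,w,10): cv2.line(a,(i*s,0),(i*s,6 if i%50 else 14),(0,255,0),1); cv2.putText(a,str(u+i),(i*s,22),0,.3,(0,255,0),1) if i%20==0 else 0
    for i in range(0,h,10): cv2.line(a,(0,i*s),(6,i*s),(0,255,0),1); cv2.putText(a,str(v+i),(8,i*s+4),0,.3,(0,255,0),1) if i%20==0 else 0
    return a
E
python3 - <<'E'
from h import *
d=pickle.load(open("c0.pkl","rb")); t=d["top"]; s=d["scene"]
cv2.imwrite("pics/bed.png",np.hstack([tile(t,280,195,80,120,5),tile(s,270,200,80,120,5)]) )
a=[tile(t,430,255,50,58,5),tile(t,205,175,50,58,5),tile(t,207,256,50,58,5)]
b=[tile(s,255,145,50,58,5),tile(s,320,305,62,58,5),tile(s,385,260,50,58,5)]
A=np.hstack(a);B=np.hstack(b);B=B[:,:800];A=cv2.copyMakeBorder(A,0,0,0,B.shape[1]-A.shape[1],0)
cv2.imwrite("pics/parts.png",np.vstack([A,B]))
for n,c in d.items():
  hsv=cv2.cvtColor(c["frame"],cv2.COLOR_RGB2HSV)
  m=((hsv[...,1]<75)).astype(np.uint8)
  k,l,st,ce=cv2.connectedComponentsWithStats(m)
  for i in range(1,k):
    if 300<st[i,4]<9000:
      r=cv2.minAreaRect(cv2.findContours((l==i).astype(np.uint8),0,1)[0][0]); print(n,st[i],np.round(cv2.boxPoints(r),1).tolist())
E
```

```text
scene [ 260    0   66   47 1285] [[254.8000030517578, 30.0], [290.1000061035156, -11.100000381469727], [327.8999938964844, 21.299999237060547], [292.6000061035156, 62.400001525878906]]
scene [203  32  43  29 815] [[200.39999389648438, 43.79999923706055], [238.39999389648438, 24.799999237060547], [249.1999969482422, 46.400001525878906], [211.1999969482422, 65.4000015258789]]
scene [ 107   59   86   48 2057] [[106.0999984741211, 80.30000305175781], [182.6999969482422, 49.70000076293945], [195.89999389648438, 82.80000305175781], [119.4000015258789, 113.4000015258789]]
scene [ 582   67   58   55 1939] [[580.2999877929688, 95.80000305175781], [595.5, 61.599998474121094], [653.9000244140625, 87.5], [638.7000122070312, 121.69999694824219]]
scene [ 406   95  103  102 5331] [[402.3999938964844, 164.6999969482422], [457.8999938964844, 78.0], [534.7999877929688, 127.19999694824219], [479.20001220703125, 213.89999389648438]]
scene [262 154  36  31 643] [[258.6000061035156, 172.10000610351562], [289.0, 149.3000030517578], [300.79998779296875, 165.10000610351562], [270.3999938964844, 187.899993896
[... 2451 characters left out ...]
3.39999389648438], [351.5, 208.60000610351562], [342.0, 308.6000061035156]]
top [160 238  20  19 306] [[160.0, 238.0], [179.0, 238.0], [179.0, 256.0], [160.0, 256.0]]
top [ 438  261   36   48 1069] [[436.70001220703125, 267.1000061035156], [459.5, 259.5], [473.6000061035156, 301.79998779296875], [450.79998779296875, 309.3999938964844]]
top [217 262  27  45 925] [[215.6999969482422, 265.1000061035156], [237.60000610351562, 261.6000061035156], [244.3000030517578, 303.3999938964844], [222.5, 306.8999938964844]]
top [   0  369  100  111 6648] [[-0.0, 369.0], [99.0, 369.0], [99.0, 479.0], [0.0, 479.0]]
top [ 288  420  106   60 5114] [[288.0, 420.0], [393.0, 420.0], [393.0, 479.0], [288.0, 479.0]]
```

View pics/bed.png

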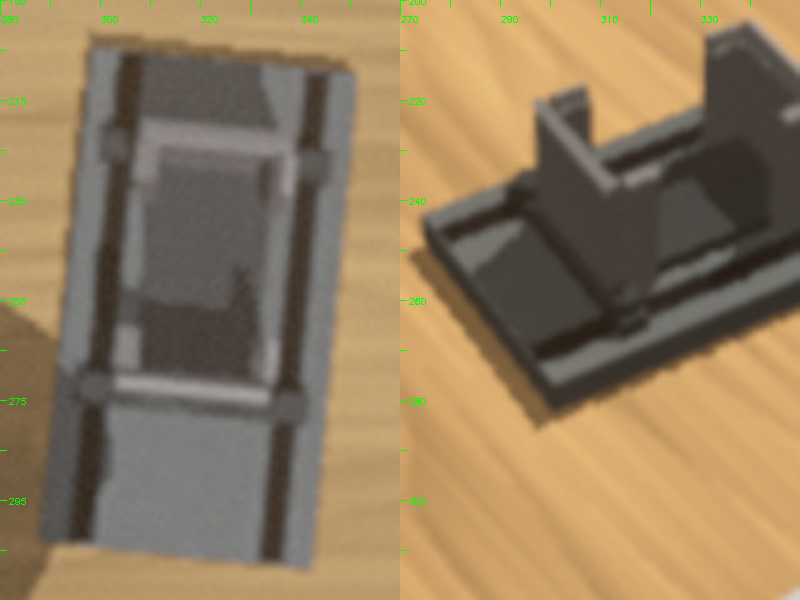

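View pics/parts.png

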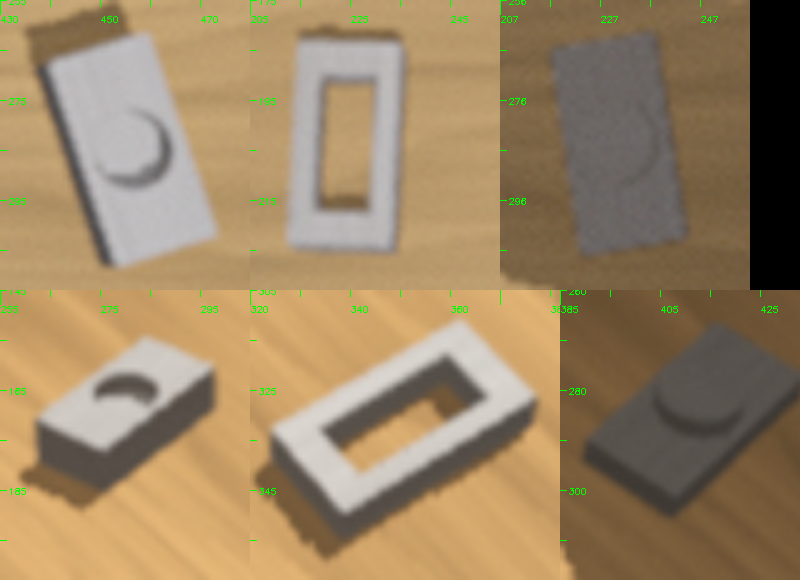

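The top view shows the bed centred near (320,256), with the nest brackets at rows 219–275, so the nest sits towards +x. The real parts are the die at about (455,284), the spacer at (224,203) and the grey plate at (230,284). I picked their corner pixels from the zoomed crops.

Run:
```python
from h import *
d=pickle.load(open("c0.pkl","rb")); t=d["top"]; s=d["scene"]
def P(c,o,pts,z): return np.array([ray(c,o[0]+(x-2)/5,o[1]+(y-2)/5,z)[:2] for x,y in pts])
def rep(n,p):
    c=p.mean(0); a=(p[0]+p[1]-p[2]-p[3]); L=[np.linalg.norm(p[i]-p[(i+1)%4]) for i in range(4)]
    i=0 if L[0]+L[2]>L[1]+L[3] else 1
    v=p[(i+1)%4]-p[i]+p[(i+2)%4]-p[(i+3)%4]; an=np.degrees(np.arctan2(v[1],v[0]))
    an=(an+90)%180-90
    print(n,np.round(c*1000,1),"ang",round(an,2),np.round(np.array(L)*1000,1))
rep("bed t",P(t,(280,195),[(93,47),(357,72),(312,568),(42,540)],.02))
rep("die t",P(t,(430,255),[(48,63),(150,33),(216,235),(118,267)],.03))
rep("spc t",P(t,(205,175),[(48,40),(155,40),(147,249),(38,246)],.02))
rep("plt t",P(t,(207,256),[(52,48),(156,33),(187,238),(82,255)],.016))
rep("die s",P(s,(255,145),[(37,130),(147,48),(213,80),(103,160)],.03))
rep("spc s",P(s,(320,305),[(22,142),(211,30),(288,110),(96,223)],.02))
rep("plt s",P(s,(385,260),[(25,157),(155,33),(240,83),(112,210)],.016))
rep("bolts",P(t,(280,195),[(117,145),(313,165),(290,405),(97,388)],.03))
rep("lips",P(t,(280,195),[(143,118),(298,137),(270,402),(115,388)],.094))
# wood/not-wood bed centre in scene: silhouette base corners
print([np.round(ray(s,*q,.02)[:2]*1000,1) for q in ((275,244),(386,241),(301,277))])
```

```text
bed t [505.   48.9] ang -5.34 [128.2 239.  128.  238. ]
die t [ 436.7 -272.2] ang 17.02 [ 50.9  99.   48.9 100.3]
spc t [630.4 280.8] ang -0.91 [ 51.9 102.9  52.4 101.4]
plt t [435.4 261. ] ang 9.83 [50.  98.7 50.1 99.5]
die s [ 436.4 -270.1] ang 17.03 [99.2 50.2 96.3 47.1]
spc s [629.8 282.9] ang -1.3 [99.9 50.9 98.6 48.7]
plt s [437.1 262.8] ang 11.47 [102.1  46.3 101.1  45.9]
bolts [517.6  47.6] ang -4.88 [ 94.  115.1  91.3 116.5]
lips [516.7  47.6] ang -5.76 [ 70.7 120.8  69.5 123.1]
[array([617., -20.]), array([393.8, 129.4]), array([628.3, 104.1])]
```

```bash
cat > plan.py <<'E'
import sys,numpy as np
from scipy.spatial.transform import Rotation as Ro
from plant import robot
def plan(*T):   # T: (x,y,z mm, long-axis angle deg) each relative to present pose
    s=robot.read_state(); R=Ro.from_rotvec(s["orientation"]); p=np.array(s["tool_pos"])
    for x,y,z,a in T:
        b=np.radians(a+90); ty=np.array([np.cos(b),np.sin(b),0]); tz=np.array([0,0,-1.])
        if ty@R.as_matrix()[:,1]<0: ty=-ty
        Rt=Ro.from_matrix(np.c_[np.cross(ty,tz),ty,tz])
        sh=R.inv().apply(np.array([x,y,z])/1000-p)/.2; tn=(R.inv()*Rt).as_rotvec()/(np.pi/2)
        print(np.round(sh,4).tolist(),np.round(tn,4).tolist())
    print("t",round(s["t"],2),"pos",np.round(p*1000,2),"F",np.round(s["force"],1),"M",np.round(s["wrist_torque"],2),"open",round(s["opening"]*1000,1),"grip",round(s["gripper_force"],1),"q",np.round(s["q"],2))
if __name__=="__main__": plan(*[[float(v) for v in a.split(",")] for a in sys.argv[1:]])
E
python3 plan.py 280,360,180,0 345,180,180,0 436.5,-271.5,180,17 436.5,-271.5,110,17
```

```text
[-0.6661, -0.8162, -0.0078] [-0.001, -0.0003, -0.2322]
[-1.2908, -1.541, -0.0067] [-0.001, -0.0003, -0.2322]
[-2.5236, -3.4867, -0.0038] [-0.001, -0.0004, -0.4211]
[-2.5237, -3.4861, 0.3462] [-0.001, -0.0004, -0.4211]
t 0.1 pos [213.78 560.02 178.19] F [-1.2  1.2 -0.1] M [ 0.03 -0.02  0.02] open 92.9 grip 0.0 q [ 1.12  0.13  1.49  0.    1.52 -0.09]
```

Call:
jog_arm:
  rows:
    - [[-0.13,-0.175,0],[0,0,0]]
    - [[-0.26,-0.35,0],[0,0,0]]
    - [[-0.39,-0.525,0],[0,0,0]]
    - [[-0.51,-0.7,0],[0,0,0]]
    - [[-0.631,-0.872,0],[0,0,0]]
  hand: -1
  squeeze: 50

```text
t: 0.6
tool_pos: [0.2696, 0.3508, 0.1786]
orientation: [-0.569, -3.089, 0.001]
force: [0.4, 0.4, 1.0]
opening: 0.093
gripper_force: 0.0
```

Call:
jog_arm:
  rows:
    - [[-0.13,-0.175,0],[0,0,0]]
    - [[-0.26,-0.35,0],[0,0,0]]
    - [[-0.39,-0.525,0],[0,0,0]]
    - [[-0.51,-0.7,0],[0,0,0]]
    - [[-0.631,-0.872,0],[0,0,0]]

```text
t: 1.1
tool_pos: [0.3252, 0.143, 0.1789]
orientation: [0.569, 3.089, 0.0]
force: [0.9, -0.8, 0.2]
opening: 0.0929
gripper_force: 0.0
```

Call:
jog_arm:
  rows:
    - [[-0.13,-0.175,0],[0,0,0]]
    - [[-0.26,-0.35,0],[0,0,0]]
    - [[-0.39,-0.525,0],[0,0,0]]
    - [[-0.51,-0.7,0],[0,0,0]]
    - [[-0.631,-0.872,0],[0,0,0]]

```text
t: 1.6
tool_pos: [0.3809, -0.0652, 0.179]
orientation: [0.571, 3.089, 0.0]
force: [0.7, 0.2, -0.2]
opening: 0.0926
gripper_force: 0.0
```

Call:
jog_arm:
  rows:
    - [[-0.13,-0.175,0],[0,0,-0.09]]
    - [[-0.26,-0.35,0],[0,0,-0.18]]
    - [[-0.39,-0.525,0],[0,0,-0.26]]
    - [[-0.51,-0.7,0],[0,0,-0.34]]
    - [[-0.631,-0.872,0],[0,0,-0.42]]

```text
t: 2.1
tool_pos: [0.4366, -0.2731, 0.1786]
orientation: [0.469, -3.106, -0.001]
force: [1.0, 0.0, -0.3]
opening: 0.093
gripper_force: 0.0
```

```bash
python3 plan.py 436.5,-271.5,100,17 436.5,-271.5,6,17
```

```text
[-0.0021, 0.0077, 0.3931] [0.0004, -0.0002, 0.0018]
[-0.0022, 0.0074, 0.8631] [0.0004, -0.0002, 0.0018]
t 2.1 pos [ 436.6  -273.12  178.61] F [ 1.   0.  -0.3] M [ 0.1  -0.01 -0.  ] open 93.0 grip 0.0 q [-0.66 -0.1   1.72  0.    1.52 -2.53]
```

Call:
jog_arm:
  rows:
    - [[0,0.0075,0.2],[0,0,0]]
    - [[-0.002,0.0075,0.4],[0,0,0]]
    - [[-0.002,0.0075,0.58],[0,0,0]]
    - [[-0.002,0.0075,0.74],[0,0,0]]
    - [[-0.002,0.0075,0.862],[0,0,0]]

```text
t: 2.6
tool_pos: [0.4352, -0.2686, 0.0038]
orientation: [0.461, -3.105, -0.004]
force: [-0.5, 0.5, 0.6]
opening: 0.0933
gripper_force: 0.0
```

Call:
jog_arm:
  rows:
    - [[0,0,0],[0,0,0]]
    - [[0,0,0],[0,0,0]]
    - [[0,0,0],[0,0,0]]
    - [[0,0,0],[0,0,0]]
    - [[0,0,0],[0,0,0]]
  hand: 1
  squeeze: 50

```text
t: 3.1
tool_pos: [0.4377, -0.2704, 0.0082]
orientation: [-0.461, 3.106, -0.003]
force: [-1.1, 0.1, -0.1]
opening: 0.0579
gripper_force: 0.0
```

```bash
python3 plan.py 436.5,-271.5,140,17
```

```text
[0.0063, -0.0048, -0.6588] [-0.0013, 0.0009, -0.0011]
t 3.1 pos [ 437.68 -270.43    8.24] F [-1.1  0.1 -0.1] M [0.02 0.04 0.  ] open 57.9 grip 0.0 q [-0.65  0.05  1.9  -0.    1.19 -2.52]
```

Call:
jog_arm:
  rows:
    - [[0,0,0],[0,0,0]]
    - [[0,0,0],[0,0,0]]
    - [[0,0,0],[0,0,0]]
    - [[0,0,0],[0,0,0]]

```text
t: 3.5
tool_pos: [0.4367, -0.2697, 0.0067]
orientation: [0.462, -3.107, -0.0]
force: [0.3, -0.7, -0.1]
opening: 0.0254
gripper_force: 0.0
```

```bash
python3 plan.py 437,-271,150,17
```

```text
[0.0004, -0.0067, -0.7163] [0.0, -0.0, -0.0011]
t 3.5 pos [ 436.69 -269.7     6.75] F [ 0.3 -0.7 -0.1] M [ 0.    0.01 -0.06] open 25.4 grip 0.0 q [-0.65  0.05  1.9  -0.    1.19 -2.52]
```

Run:
```python
from h import *
from plant import imaging
t=imaging.read_camera("top"); s=imaging.read_camera("scene")
pickle.dump({"top":t,"scene":s},open("c1.pkl","wb"))
cv2.imwrite("pics/g1.png",np.hstack([tile(t,400,220,100,120,4),tile(s,220,80,100,120,4)]))
print(proj(t,(.4367,-.2697,.007)),proj(s,(.4367,-.2697,.007)))
```

```text
(np.float64(452.49028606540696), np.float64(284.88751544499326)) (np.float64(280.0772370996905), np.float64(172.06086865859305))
```

View pics/g1.png

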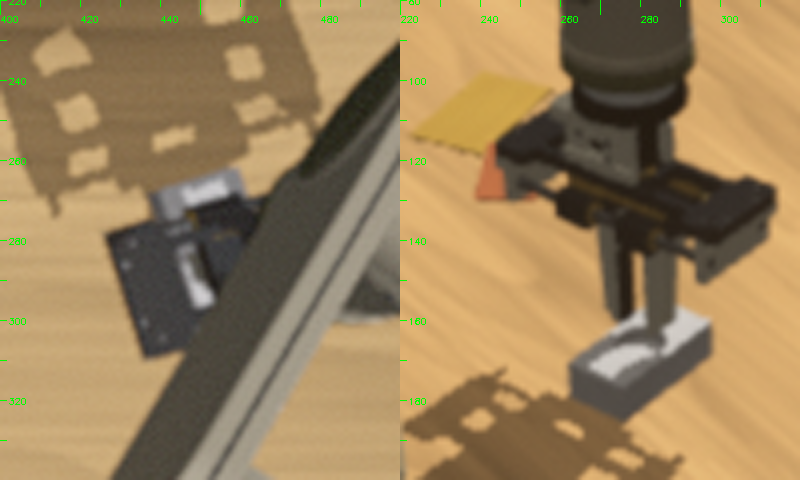

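The die has not moved, but the fingers have closed over its top face with tips near (283,165). They look higher than the reported z of 7 mm, so I'll check that numerically.

```bash
python3 - <<'E'
from h import *
d=pickle.load(open("c0.pkl","rb"));e=pickle.load(open("c1.pkl","rb"))
s=e["scene"]
for z in (.007,.018,.030,.04):
  for o in (-.018,.018):
    b=np.radians(107);print(z,o,np.round(proj(s,(.4367+o*np.cos(b),-.2697+o*np.sin(b),z)),1))
# start: fingers at +-46+9 along tool y, tip
p=np.array([.2138,.560,.178]);ty=np.array([.357,.934,0])
print([np.round(proj(d["scene"],p+o*ty),1) for o in(-.055,.055)],[np.round(proj(d["top"],p+o*ty),1) for o in(-.055,.055)])
c=d["scene"]["frame"]; a=cv2.resize(c[150:260,560:640,::-1],None,fx=4,fy=4,interpolation=2)
b=cv2.resize(s["frame"][130:200,245:320,::-1],None,fx=6,fy=6,interpolation=2)
b=cv2.copyMakeBorder(b,0,440-b.shape[0],0,0,0)
cv2.imwrite("pics/g2.png",np.hstack([a,b]))
E
python3 plan.py
```

```text
0.007 -0.018 [275.2 169.8]
0.007 0.018 [285.  174.3]
0.018 -0.018 [275.  166.7]
0.018 0.018 [284.9 171.2]
0.03 -0.018 [274.8 163.2]
0.03 0.018 [284.7 167.7]
0.04 -0.018 [274.7 160.3]
0.04 0.018 [284.6 164.8]
[array([600.3, 249.7]), array([639.8, 290.9])] [array([ 91.3, 400. ]), array([ 41.3, 379.7])]
t 3.6 pos [ 436.64 -269.68    6.7 ] F [ 0.8 -0.5  0.4] M [ 0.03  0.03 -0.01] open 17.6 grip 0.0 q [-0.65  0.05  1.9  -0.    1.19 -2.52]
```

View pics/g2.png

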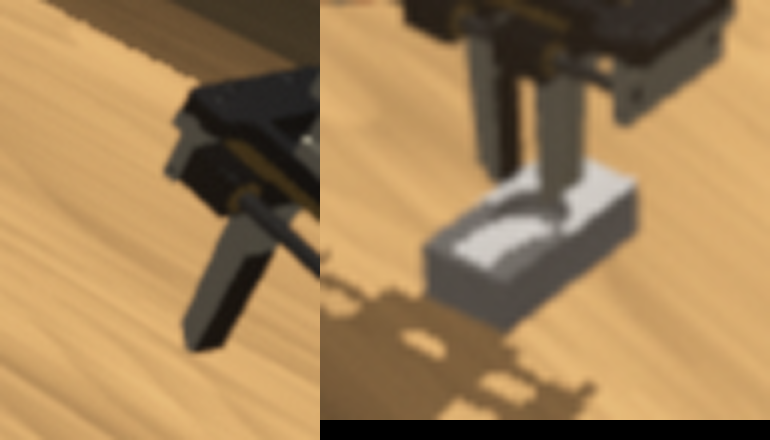

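The fingertips sit about 33–34 mm higher than the reported TCP: both images agree with tips at z≈40 mm while 7 mm is reported. I'll open up, go down with care and calibrate z by touching the bench.

Call:
jog_arm:
  rows:
    - [[0,0,0],[0,0,0]]
    - [[0,0,0],[0,0,0]]
    - [[0,0,0],[0,0,0]]
    - [[0,0,0],[0,0,0]]
    - [[0,0,0],[0,0,0]]
  hand: -1

```text
t: 4.1
tool_pos: [0.4367, -0.2697, 0.0067]
orientation: [0.462, -3.107, 0.0]
force: [-0.1, -0.4, -0.2]
opening: 0.053
gripper_force: 0.0
```

Call:
jog_arm:
  rows:
    - [[0,0,0],[0,0,0]]
    - [[0,0,0],[0,0,0]]
    - [[0,0,0],[0,0,0]]
    - [[0,0,0],[0,0,0]]
    - [[0,0,0],[0,0,0]]

```text
t: 4.6
tool_pos: [0.4367, -0.2697, 0.0067]
orientation: [-0.462, 3.107, 0.0]
force: [-0.4, 0.1, -0.2]
opening: 0.0909
gripper_force: 0.0
```

```bash
python3 plan.py 436.5,-271,-20,17
python3 - <<'E'
from h import *
from plant import imaging
t=imaging.read_camera("top"); s=imaging.read_camera("scene")
b=tile(s,240,95,80,90,6); cv2.imwrite("pics/g3.png",b)
for z in(.007,.04):
  for o in (-.0465,.0465):
    b=np.radians(107);print(z,o,np.round(proj(s,(.4367+o*np.cos(b),-.2697+o*np.sin(b),z)),1))
E
```

```text
[0.0028, -0.006, 0.1337] [0.0, 0.0, -0.0011]
t 4.6 pos [ 436.69 -269.69    6.73] F [-0.4  0.1 -0.2] M [ 0.02 -0.02 -0.03] open 90.9 grip 0.0 q [-0.65  0.05  1.9   0.    1.19 -2.52]
0.007 -0.0465 [267.6 166.3]
0.007 0.0465 [292.9 178. ]
0.04 -0.0465 [267.  156.8]
0.04 0.0465 [292.6 168.4]
```

View pics/g3.png

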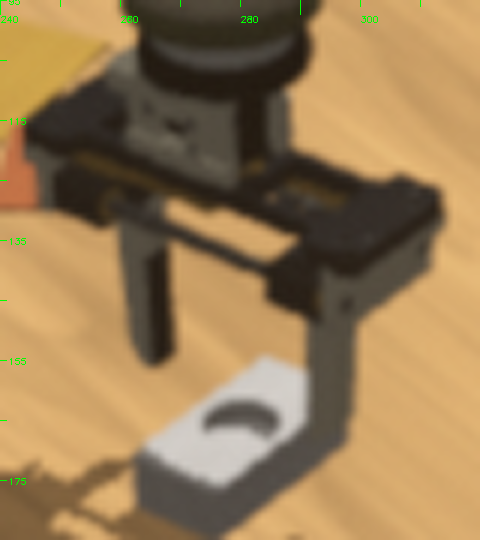

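Call:
jog_arm:
  rows:
    - [[0.003,-0.006,0.05],[0,0,0]]
    - [[0.003,-0.006,0.1],[0,0,0]]
    - [[0.003,-0.006,0.14],[0,0,0]]
    - [[0.003,-0.006,0.15],[0,0,0]]
    - [[0.003,-0.006,0.15],[0,0,0]]

```text
t: 5.2
tool_pos: [0.4358, -0.2705, -0.0242]
orientation: [0.461, -3.106, -0.002]
force: [0.7, 0.2, 1.2]
opening: 0.0929
gripper_force: 0.0
```

Call:
jog_arm:
  rows:
    - [[0,0,0.005],[0,0,0]]
    - [[0,0,0.01],[0,0,0]]
    - [[0,0,0.01],[0,0,0]]
    - [[0,0,0.015],[0,0,0]]
    - [[0,0,0.015],[0,0,0]]

```text
t: 5.7
tool_pos: [0.4365, -0.271, -0.0262]
orientation: [-0.462, 3.107, -0.0]
force: [0.2, -0.4, -0.2]
opening: 0.0929
gripper_force: 0.0
```

```bash
python3 plan.py; python3 plan.py
```

```text
t 5.7 pos [ 436.5  -271.05  -26.21] F [ 0.2 -0.4 -0.2] M [0.07 0.02 0.04] open 92.9 grip 0.0 q [-0.66  0.1   1.91  0.    1.12 -2.52]
t 5.7 pos [ 436.5  -271.05  -26.21] F [ 0.2 -0.4 -0.2] M [0.07 0.02 0.04] open 92.9 grip 0.0 q [-0.66  0.1   1.91  0.    1.12 -2.52]
```

Touch the bench in 1–1.5 mm steps.

Call:
jog_arm:
  rows:
    - [[0,0,0.006],[0,0,0]]
    - [[0,0,0.012],[0,0,0]]
    - [[0,0,0.018],[0,0,0]]
    - [[0,0,0.018],[0,0,0]]

```text
t: 6.1
tool_pos: [0.4362, -0.2709, -0.0302]
orientation: [0.462, -3.107, -0.001]
force: [0.4, -0.1, 0.3]
opening: 0.0929
gripper_force: 0.0
```

Call:
jog_arm:
  rows:
    - [[0,0,0.006],[0,0,0]]
    - [[0,0,0.006],[0,0,0]]

```text
t: 6.3
tool_pos: [0.4364, -0.271, -0.0312]
orientation: [0.462, -3.107, -0.0]
force: [0.8, 0.2, 0.2]
opening: 0.093
gripper_force: 0.0
```

Call:
jog_arm:
  rows:
    - [[0,0,0.006],[0,0,0]]
    - [[0,0,0.006],[0,0,0]]

```text
t: 6.5
tool_pos: [0.4364, -0.2709, -0.0324]
orientation: [0.462, -3.107, -0.0]
force: [-0.1, 1.1, 1.0]
opening: 0.0929
gripper_force: 0.0
```

Call:
jog_arm:
  rows:
    - [[0,0,0.006],[0,0,0]]
    - [[0,0,0.006],[0,0,0]]

```text
t: 6.7
tool_pos: [0.4363, -0.271, -0.0336]
orientation: [0.462, -3.107, -0.0]
force: [0.4, 0.5, -0.1]
opening: 0.093
gripper_force: 0.0
```

Call:
jog_arm:
  rows:
    - [[0,0,0.005],[0,0,0]]
    - [[0,0,0.005],[0,0,0]]

```text
t: 6.9
tool_pos: [0.4364, -0.271, -0.0346]
orientation: [0.462, -3.107, -0.0]
force: [0.2, 0.2, 0.1]
opening: 0.093
gripper_force: 0.0
```

Call:
jog_arm:
  rows:
    - [[0,0,0.005],[0,0,0]]
    - [[0,0,0.005],[0,0,0]]

```text
t: 7.1
tool_pos: [0.4364, -0.271, -0.0356]
orientation: [0.462, -3.107, -0.0]
force: [0.9, -0.9, -0.2]
opening: 0.0931
gripper_force: 0.0
```

Call:
jog_arm:
  rows:
    - [[0,0,0.005],[0,0,0]]
    - [[0,0,0.005],[0,0,0]]

```text
t: 7.3
tool_pos: [0.4364, -0.271, -0.0366]
orientation: [0.462, -3.107, -0.0]
force: [-0.1, 1.2, 0.0]
opening: 0.0933
gripper_force: 0.0
```

Call:
jog_arm:
  rows:
    - [[0,0,0.005],[0,0,0]]
    - [[0,0,0.005],[0,0,0]]

```text
t: 7.5
tool_pos: [0.4364, -0.271, -0.0376]
orientation: [0.462, -3.107, -0.0]
force: [-0.3, 0.0, 0.2]
opening: 0.0932
gripper_force: 0.0
```

Call:
jog_arm:
  rows:
    - [[0,0,0.005],[0,0,0]]
    - [[0,0,0.005],[0,0,0]]

```text
t: 7.7
tool_pos: [0.4364, -0.2709, -0.0386]
orientation: [0.462, -3.107, -0.0]
force: [-0.5, -0.9, -0.6]
opening: 0.0929
gripper_force: 0.0
```

Run:
```python
from h import *
from plant import imaging
s=imaging.read_camera("scene")
cv2.imwrite("pics/g4.png",tile(s,240,115,80,80,7))
for z in(0,.01):
  for o in (-.0465,.0465):
    b=np.radians(107);print(z,o,np.round(proj(s,(.4364+o*np.cos(b),-.271+o*np.sin(b),z)),1))
```

```text
0 -0.0465 [267.6 168. ]
0 0.0465 [292.8 179.7]
0.01 -0.0465 [267.4 165.2]
0.01 0.0465 [292.7 176.9]
```

View pics/g4.png

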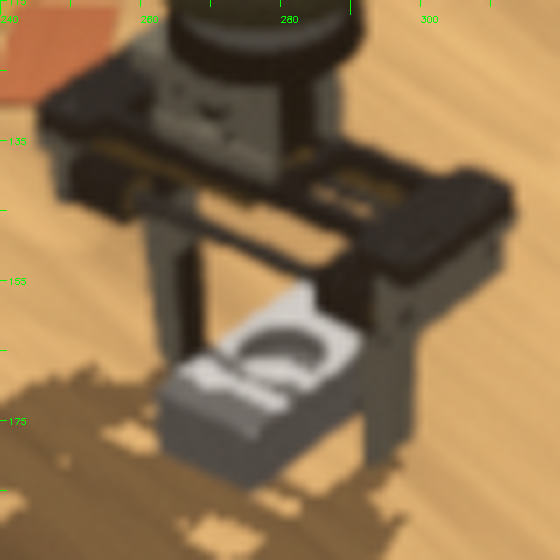

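The near fingertip at about (292,181) is just above the bench, so true tip z ≈ reported + 40 mm. I'll raise 4 mm and grip the die.

Call:
jog_arm:
  rows:
    - [[0,0,-0.02],[0,0,0]]
    - [[0,0,-0.02],[0,0,0]]
    - [[0,0,-0.02],[0,0,0]]
    - [[0,0,-0.02],[0,0,0]]
    - [[0,0,-0.02],[0,0,0]]
  hand: 1

```text
t: 8.25
tool_pos: [0.4364, -0.271, -0.0345]
orientation: [0.462, -3.107, -0.0]
force: [-1.0, 0.6, -0.6]
opening: 0.0579
gripper_force: 0.0
```

Call:
jog_arm:
  rows:
    - [[0,0,0],[0,0,0]]
    - [[0,0,0],[0,0,0]]
    - [[0,0,0],[0,0,0]]

```text
t: 8.55
tool_pos: [0.4364, -0.2711, -0.0345]
orientation: [0.462, -3.107, 0.0]
force: [0.4, -0.1, -0.4]
opening: 0.0497
gripper_force: 50.0
```

```bash
python3 plan.py 437,-271,120,17 517.4,47.7,120,-5.3
```

```text
[-0.0027, -0.0005, -0.7724] [-0.0, -0.0, -0.0011]
[-0.8505, 1.4073, -0.7725] [-0.0, -0.0, 0.2466]
t 8.55 pos [ 436.45 -271.07  -34.47] F [ 0.4 -0.1 -0.4] M [-0.01  0.05 -0.08] open 49.7 grip 50.0 q [-0.66  0.12  1.92 -0.    1.11 -2.52]
```

Call:
jog_arm:
  rows:
    - [[0,0,-0.1],[0,0,0]]
    - [[0,0,-0.28],[0,0,0]]
    - [[0,0,-0.46],[0,0,0]]
    - [[0,0,-0.64],[0,0,0]]
    - [[0,0,-0.772],[0,0,0]]

```text
t: 9.05
tool_pos: [0.4366, -0.2711, 0.1218]
orientation: [-0.462, 3.107, -0.001]
force: [0.2, -0.9, -4.4]
opening: 0.05
gripper_force: 50.0
```

Call:
jog_arm:
  rows:
    - [[-0.08,0.13,0],[0,0,0]]
    - [[-0.17,0.28,0],[0,0,0]]
    - [[-0.26,0.42,0],[0,0,0]]
    - [[-0.35,0.57,0],[0,0,0]]
    - [[-0.43,0.7,0],[0,0,0]]

```text
t: 9.55
tool_pos: [0.4775, -0.1102, 0.119]
orientation: [0.462, -3.106, -0.002]
force: [0.8, -0.1, -4.4]
opening: 0.0495
gripper_force: 50.0
```

Call:
jog_arm:
  rows:
    - [[-0.08,0.15,0],[0,0,0.05]]
    - [[-0.17,0.3,0],[0,0,0.1]]
    - [[-0.26,0.45,0],[0,0,0.15]]
    - [[-0.34,0.58,0],[0,0,0.2]]
    - [[-0.42,0.707,0],[0,0,0.2466]]

```text
t: 10.05
tool_pos: [0.5166, 0.0492, 0.119]
orientation: [-0.149, -3.136, 0.0]
force: [-0.2, -0.9, -4.4]
opening: 0.0498
gripper_force: 50.0
```

Call:
jog_arm:
  rows:
    - [[0,0,0],[0,0,0]]
    - [[0,0,0],[0,0,0]]
    - [[0,0,0],[0,0,0]]

```text
t: 10.35
tool_pos: [0.5167, 0.0469, 0.1193]
orientation: [-0.144, -3.137, 0.001]
force: [0.5, -0.9, -3.2]
opening: 0.0495
gripper_force: 50.0
```

```bash
python3 plan.py 517.4,47.7,80,-5.3
python3 - <<'E'
from h import *
from plant import imaging
t=imaging.read_camera("top"); s=imaging.read_camera("scene")
pickle.dump({"top":t,"scene":s},open("c2.pkl","wb"))
cv2.imwrite("pics/n1.png",np.hstack([tile(t,280,195,80,120,5),tile(s,265,165,80,120,5)]))
E
```

```text
[-0.0034, 0.0042, 0.1966] [-0.0003, -0.0008, 0.0004]
t 10.35 pos [516.7   46.93 119.33] F [ 0.5 -0.9 -3.2] M [ 0.02  0.05 -0.06] open 49.5 grip 50.0 q [-0.01 -0.05  1.79 -0.    1.41 -1.49]
```

View pics/n1.png

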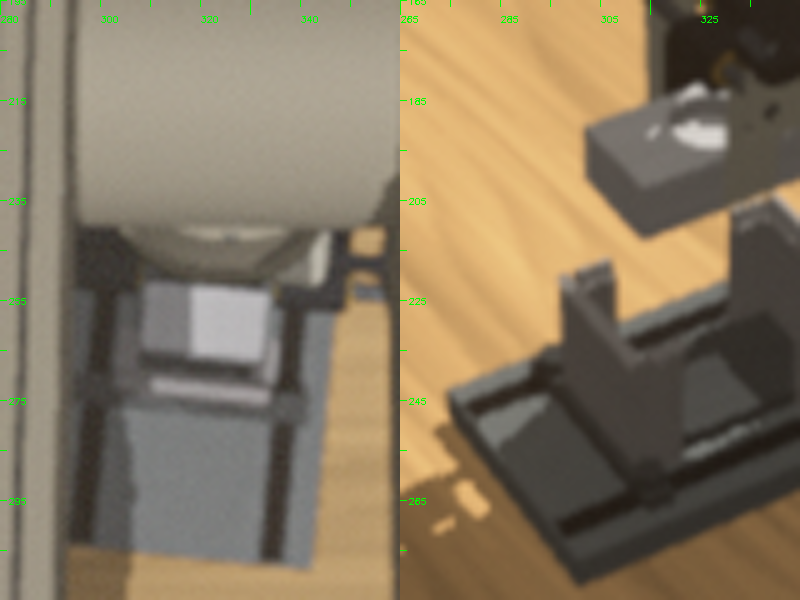

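Run:
```python
from h import *
d=pickle.load(open("c2.pkl","rb")); t=d["top"]; s=d["scene"]
ax=np.array([np.cos(np.radians(-5.3)),np.sin(np.radians(-5.3))])
q=lambda c,o,p,z: ray(c,o[0]+(p[0]-2)/5,o[1]+(p[1]-2)/5,z)[:2]
for z in(.174,.179,.184,.189):
  a=[q(t,(280,195),p,z) for p in((140,348),(269,360))]; b=[q(s,(265,165),p,z) for p in((185,128),(245,187))]; bb=[q(s,(265,165),p,z-.03) for p in((185,174),(245,238))]
  ca,cb,cbb=[np.mean(v,0)*1000 for v in(a,b,bb)]
  print(z,np.round(ca+50*ax,1),np.round(cb-50*ax,1),np.round(cbb-50*ax,1),"w",np.linalg.norm(a[0]-a[1]),np.linalg.norm(b[0]-b[1]), "len",np.linalg.norm(cb-ca))
s0=pickle.load(open("c0.pkl","rb"))
# nest lips in scene: c0 crop origin(270,200), xoff400, lip tips z=.094
for p in((138,100),(190,87),(208,190),(258,168),(308,40),(350,22)): print(p,np.round(q(s0["scene"],(270,200),p,.094)*1000,1))
n=np.array([517.2,47.6]);pr=np.array([-ax[1],ax[0]])
for sx in(-1,1):
  for sy in(-1,1):
    X=n+sx*60*ax+sy*35*pr; print("pred lip",np.round(X,1),(np.array(proj(s0["scene"],(*X/1000,.094)))-[270,200])*5+2)
```

```text
0.174 [517.2  45.1] [508.2  37.2] [506.6  34.8] w 0.05401331564222354 0.04881547771357492 len 92.15581866667368
0.179 [516.7  45.2] [511.8  42.2] [510.1  39.7] w 0.05376376801601291 0.04847543977935613 len 95.38838367797568
0.184 [516.3  45.3] [515.4  47.3] [513.5  44.5] w 0.05351422038980229 0.04813540184513736 len 98.93121197626509
0.189 [515.9  45.4] [519.   52.3] [517.   49.4] w 0.05326467276359163 0.04779536391091857 len 102.75221555427737
(138, 100) [570.1   8.2]
(190, 87) [545.2  14.9]
(208, 190) [579.6  76.2]
(258, 168) [552.9  77.8]
(308, 40) [480.   20.4]
(350, 22) [455.5  21.6]
pred lip [454.2  18.3] [347.8290295   17.38331025]
pred lip [460.7  88. ] [430.28617041 100.45187305]
pred lip [573.7   7.2] [130.34788281 101.92080966]
pred lip [580.2  76.9] [207.92588524 191.4086617 ]
```

Die top comes out at z≈184 mm, as expected. The tool xy agrees with the cameras to within about 1 mm, and the nest centre is ≈(517,47.7). Lowering to just above the lips.

Call:
jog_arm:
  rows:
    - [[-0.003,0.0055,0.08],[0,0,0]]
    - [[-0.003,0.0055,0.16],[0,0,0]]
    - [[-0.003,0.0055,0.22],[0,0,0]]
    - [[-0.003,0.0055,0.27],[0,0,0]]
    - [[-0.003,0.0055,0.27],[0,0,0]]

```text
t: 10.95
tool_pos: [0.5167, 0.0483, 0.0642]
orientation: [-0.146, -3.135, 0.0]
force: [-0.2, 0.5, -4.7]
opening: 0.0499
gripper_force: 50.0
```

Call:
jog_arm:
  rows:
    - [[0,0,0],[0,0,0]]
    - [[0,0,0],[0,0,0]]

```text
t: 11.15
tool_pos: [0.5187, 0.0486, 0.0669]
orientation: [0.145, 3.137, 0.0]
force: [0.3, -0.8, -3.8]
opening: 0.0495
gripper_force: 50.0
```

```bash
python3 plan.py 517.2,48,50,-5.3 517.2,48,-6,-5.3
```

```text
[0.0075, -0.0038, 0.0843] [0.0001, 0.0009, 0.0]
[0.0079, -0.0038, 0.3643] [0.0001, 0.0009, 0.0]
t 11.15 pos [518.74  48.61  66.85] F [ 0.3 -0.8 -3.8] M [0.1  0.01 0.01] open 49.5 grip 50.0 q [-0.   -0.    1.84 -0.    1.31 -1.48]
```

Call:
jog_arm:
  rows:
    - [[0,0,0],[0,0,0]]
    - [[0,0,0],[0,0,0]]
    - [[0,0,0],[0,0,0]]

```text
t: 11.45
tool_pos: [0.5183, 0.0487, 0.0663]
orientation: [0.145, 3.138, 0.0]
force: [-0.9, 0.2, -4.2]
opening: 0.0499
gripper_force: 50.0
```

```bash
python3 plan.py 517.2,48,50,-5.3 517.2,48,-6,-5.3
```

```text
[0.005, -0.0041, 0.0814] [0.0, 0.0003, 0.0001]
[0.0051, -0.0041, 0.3614] [0.0, 0.0003, 0.0001]
t 11.45 pos [518.25  48.72  66.28] F [-0.9  0.2 -4.2] M [ 0.06 -0.01 -0.03] open 49.9 grip 50.0 q [-0.   -0.    1.84 -0.    1.31 -1.48]
```

Call:
jog_arm:
  rows:
    - [[0.004,-0.0035,0.015],[0,0,0]]
    - [[0.004,-0.0035,0.03],[0,0,0]]
    - [[0.004,-0.0035,0.045],[0,0,0]]
    - [[0.004,-0.0035,0.06],[0,0,0]]
    - [[0.004,-0.0035,0.07],[0,0,0]]

```text
t: 11.95
tool_pos: [0.5169, 0.0481, 0.0514]
orientation: [-0.145, -3.138, 0.0]
force: [0.4, -0.0, -4.2]
opening: 0.0498
gripper_force: 50.0
```

```bash
python3 plan.py 517.2,48,40,-5.3
```

```text
[-0.0018, -0.0001, 0.0568] [-0.0, -0.0004, 0.0]
t 11.95 pos [516.86  48.06  51.36] F [ 0.4 -0.  -4.2] M [ 0.03 -0.02  0.02] open 49.8 grip 50.0 q [-0.01  0.01  1.85  0.    1.28 -1.48]
```

Call:
jog_arm:
  rows:
    - [[0,0,0.015],[0,0,0]]
    - [[0,0,0.03],[0,0,0]]
    - [[0,0,0.045],[0,0,0]]
    - [[0,0,0.05],[0,0,0]]
    - [[0,0,0.05],[0,0,0]]

```text
t: 12.45
tool_pos: [0.517, 0.0481, 0.0417]
orientation: [-0.145, -3.138, 0.0]
force: [-0.1, -0.2, -4.6]
opening: 0.0496
gripper_force: 50.0
```

```bash
python3 plan.py 517.2,48,-4,-5.3
```

```text
[-0.0013, -0.0002, 0.2283] [-0.0, -0.0003, 0.0001]
t 12.45 pos [516.96  48.06  41.67] F [-0.1 -0.2 -4.6] M [ 0.03 -0.01 -0.03] open 49.6 grip 50.0 q [-0.01  0.02  1.86  0.    1.26 -1.48]
```

Call:
jog_arm:
  rows:
    - [[0,0,0.03],[0,0,0]]
    - [[0,0,0.06],[0,0,0]]
    - [[0,0,0.09],[0,0,0]]
    - [[0,0,0.12],[0,0,0]]
    - [[0,0,0.14],[0,0,0]]

```text
t: 12.95
tool_pos: [0.5166, 0.048, 0.0129]
orientation: [-0.145, -3.137, 0.0]
force: [0.2, -0.1, -3.7]
opening: 0.0497
gripper_force: 50.0
```

Call:
jog_arm:
  rows:
    - [[0,0,0.02],[0,0,0]]
    - [[0,0,0.04],[0,0,0]]
    - [[0,0,0.055],[0,0,0]]
    - [[0,0,0.07],[0,0,0]]
    - [[0,0,0.07],[0,0,0]]

```text
t: 13.45
tool_pos: [0.5168, 0.048, -0.0005]
orientation: [-0.145, -3.138, 0.0]
force: [-1.1, -0.7, -4.1]
opening: 0.0492
gripper_force: 50.0
```

```bash
python3 plan.py 517.2,48,-6.5,-5.3
```

```text
[-0.0019, -0.0, 0.0298] [-0.0, -0.0004, 0.0]
t 13.45 pos [516.82  48.04  -0.53] F [-1.1 -0.7 -4.1] M [ 0.02 -0.02  0.01] open 49.2 grip 50.0 q [-0.01  0.08  1.89 -0.    1.18 -1.48]
```

Final approach by feel, in steps of about 1.5 mm.

Call:
jog_arm:
  rows:
    - [[0,0,0.009],[0,0,0]]
    - [[0,0,0.018],[0,0,0]]
    - [[0,0,0.02],[0,0,0]]
    - [[0,0,0.02],[0,0,0]]

```text
t: 13.85
tool_pos: [0.5171, 0.0481, -0.0041]
orientation: [-0.145, -3.138, 0.0]
force: [0.1, -0.2, -4.1]
opening: 0.0498
gripper_force: 50.0
```

Call:
jog_arm:
  rows:
    - [[0,0,0.005],[0,0,0]]
    - [[0,0,0.005],[0,0,0]]

```text
t: 14.05
tool_pos: [0.5171, 0.0481, -0.0051]
orientation: [-0.145, -3.138, 0.0]
force: [0.3, -0.0, -3.3]
opening: 0.0497
gripper_force: 50.0
```

Call:
jog_arm:
  rows:
    - [[0,0,0.005],[0,0,0]]
    - [[0,0,0.005],[0,0,0]]

```text
t: 14.25
tool_pos: [0.517, 0.0481, -0.0062]
orientation: [-0.145, -3.138, 0.0]
force: [-0.0, -0.9, -4.4]
opening: 0.0498
gripper_force: 50.0
```

Call:
jog_arm:
  rows:
    - [[0,0,0.004],[0,0,0]]
    - [[0,0,0.004],[0,0,0]]

```text
t: 14.45
tool_pos: [0.5173, 0.0481, -0.0065]
orientation: [0.145, 3.138, 0.0]
force: [-2.5, -0.2, 1.5]
opening: 0.0498
gripper_force: 50.0
```

Call:
jog_arm:
  rows:
    - [[0,0,0.004],[0,0,0]]
    - [[0,0,0.004],[0,0,0]]

```text
t: 14.65
tool_pos: [0.5173, 0.048, -0.0065]
orientation: [-0.145, -3.138, 0.0]
force: [-7.2, -1.1, 9.0]
opening: 0.0496
gripper_force: 50.0
```

Contact at −6.5, exactly where expected: the die is seated. Release and rise.

Call:
jog_arm:
  rows:
    - [[0,0,-0.004],[0,0,0]]
    - [[0,0,-0.004],[0,0,0]]
    - [[0,0,-0.004],[0,0,0]]
    - [[0,0,-0.004],[0,0,0]]
    - [[0,0,-0.004],[0,0,0]]
  hand: -1

```text
t: 15.15
tool_pos: [0.5172, 0.048, -0.0069]
orientation: [0.145, 3.138, 0.0]
force: [-0.1, -0.4, -0.6]
opening: 0.0848
gripper_force: 0.0
```

Call:
jog_arm:
  rows:
    - [[0,0,-0.02],[0,0,0]]
    - [[0,0,-0.12],[0,0,0]]
    - [[0,0,-0.28],[0,0,0]]
    - [[0,0,-0.44],[0,0,0]]
    - [[0,0,-0.55],[0,0,0]]

```text
t: 15.65
tool_pos: [0.5181, 0.048, 0.1059]
orientation: [0.145, 3.136, 0.0]
force: [-0.4, 0.6, -0.1]
opening: 0.0929
gripper_force: 0.0
```

```bash
python3 plan.py 630.2,281.6,103,-1.1 630.2,281.6,-36,-1.1
```

```text
[-0.4501, 1.2146, 0.0159] [0.0001, 0.0016, -0.0466]
[-0.4483, 1.2144, 0.7109] [0.0001, 0.0016, -0.0466]
t 15.65 pos [518.14  48.03 105.89] F [-0.4  0.6 -0.1] M [-0.02  0.02  0.  ] open 92.9 grip 0.0 q [-0.01 -0.04  1.8  -0.    1.38 -1.48]
```

Call:
jog_arm:
  rows:
    - [[-0.045,0.12,0],[0,0,0]]
    - [[-0.09,0.24,0],[0,0,0]]
    - [[-0.135,0.36,0],[0,0,0]]
    - [[-0.18,0.48,0],[0,0,0]]
    - [[-0.225,0.607,0],[0,0,0]]

```text
t: 16.15
tool_pos: [0.5736, 0.1656, 0.1034]
orientation: [0.145, 3.138, -0.0]
force: [0.2, -0.3, 1.0]
opening: 0.0929
gripper_force: 0.0
```

Call:
jog_arm:
  rows:
    - [[-0.045,0.12,0],[0,0,-0.02]]
    - [[-0.09,0.24,0],[0,0,-0.0466]]
    - [[-0.135,0.36,0],[0,0,-0.0466]]
    - [[-0.18,0.48,0],[0,0,-0.0466]]
    - [[-0.225,0.607,0],[0,0,-0.0466]]

```text
t: 16.65
tool_pos: [0.6296, 0.2824, 0.1032]
orientation: [-0.03, -3.141, 0.0]
force: [1.0, -0.7, 0.3]
opening: 0.0931
gripper_force: 0.0
```

Call:
jog_arm:
  rows:
    - [[0,0,0.1],[0,0,0]]
    - [[0,0,0.24],[0,0,0]]
    - [[0,0,0.36],[0,0,0]]
    - [[0,0,0.46],[0,0,0]]
    - [[0,0,0.46],[0,0,0]]

```text
t: 17.15
tool_pos: [0.6262, 0.2804, 0.007]
orientation: [-0.03, -3.135, 0.004]
force: [0.5, 0.1, -1.2]
opening: 0.0932
gripper_force: 0.0
```

Call:
jog_arm:
  rows:
    - [[0,0,0],[0,0,0]]
    - [[0,0,0],[0,0,0]]

```text
t: 17.35
tool_pos: [0.6305, 0.2819, 0.0132]
orientation: [0.03, 3.139, 0.001]
force: [1.0, -0.3, 0.4]
opening: 0.093
gripper_force: 0.0
```

```bash
python3 plan.py 630.2,281.6,-37,-1.1
```

```text
[0.0019, -0.002, 0.2509] [0.0006, 0.0016, -0.0]
t 17.35 pos [630.47 281.94  13.18] F [ 1.  -0.3  0.4] M [ 0.04 -0.   -0.04] open 93.0 grip 0.0 q [ 0.35  0.49  1.36 -0.    1.28 -1.21]
```

Call:
jog_arm:
  rows:
    - [[0.001,-0.001,0.06],[0,0,0]]
    - [[0.001,-0.001,0.12],[0,0,0]]
    - [[0.001,-0.001,0.17],[0,0,0]]
    - [[0.001,-0.001,0.21],[0,0,0]]
    - [[0.001,-0.001,0.23],[0,0,0]]

```text
t: 17.85
tool_pos: [0.6278, 0.2809, -0.0368]
orientation: [-0.03, -3.139, 0.001]
force: [-0.4, -0.2, -0.5]
opening: 0.0932
gripper_force: 0.0
```

Call:
jog_arm:
  rows:
    - [[0,0,0.005],[0,0,0]]
    - [[0,0,0.01],[0,0,0]]
    - [[0,0,0.01],[0,0,0]]
    - [[0,0,0.01],[0,0,0]]

```text
t: 18.25
tool_pos: [0.6294, 0.2815, -0.0363]
orientation: [0.03, 3.141, 0.0]
force: [0.0, -0.2, 0.3]
opening: 0.0927
gripper_force: 0.0
```

```bash
python3 plan.py 630.2,281.6,-37.5,-1.1
```

```text
[-0.004, 0.0008, 0.006] [0.0002, 0.0005, -0.0]
t 18.25 pos [629.39 281.45 -36.3 ] F [ 0.  -0.2  0.3] M [ 0.05 -0.05 -0.03] open 92.7 grip 0.0 q [ 0.35  0.54  1.39 -0.    1.21 -1.21]
```

Call:
jog_arm:
  rows:
    - [[-0.003,0,0.004],[0,0,0]]
    - [[-0.003,0,0.004],[0,0,0]]
    - [[-0.003,0,0.004],[0,0,0]]
    - [[-0.003,0,0.004],[0,0,0]]
    - [[-0.003,0,0.004],[0,0,0]]
  hand: 1

```text
t: 18.75
tool_pos: [0.6296, 0.2813, -0.0377]
orientation: [0.03, 3.141, -0.0]
force: [0.1, 1.1, -0.0]
opening: 0.0575
gripper_force: 0.0
```

Call:
jog_arm:
  rows:
    - [[0,0,0],[0,0,0]]
    - [[0,0,0],[0,0,0]]
    - [[0,0,0],[0,0,0]]
    - [[0,0,0],[0,0,0]]

```text
t: 19.15
tool_pos: [0.6296, 0.2813, -0.0377]
orientation: [0.03, 3.141, 0.0]
force: [-0.3, 0.9, -0.0]
opening: 0.0492
gripper_force: 50.0
```

```bash
python3 plan.py 630.2,281.6,120,-1.1 517,47.9,120,-5.3
```

```text
[-0.0031, 0.0013, -0.7884] [0.0, 0.0, 0.0]
[0.5404, -1.1778, -0.7884] [0.0, 0.0, 0.0467]
t 19.15 pos [629.59 281.35 -37.67] F [-0.3  0.9 -0. ] M [ 0.07  0.04 -0.  ] open 49.2 grip 50.0 q [ 0.35  0.55  1.39  0.    1.21 -1.21]
```

Call:
jog_arm:
  rows:
    - [[0,0,-0.1],[0,0,0]]
    - [[0,0,-0.28],[0,0,0]]
    - [[0,0,-0.46],[0,0,0]]
    - [[0,0,-0.64],[0,0,0]]
    - [[0,0,-0.788],[0,0,0]]

```text
t: 19.65
tool_pos: [0.6298, 0.2813, 0.122]
orientation: [0.03, 3.14, 0.0]
force: [1.2, -0.2, -1.9]
opening: 0.0499
gripper_force: 50.0
```

Call:
jog_arm:
  rows:
    - [[0.05,-0.11,0],[0,0,0]]
    - [[0.11,-0.23,0],[0,0,0]]
    - [[0.16,-0.35,0],[0,0,0]]
    - [[0.21,-0.47,0],[0,0,0]]
    - [[0.27,-0.589,0],[0,0,0]]

```text
t: 20.15
tool_pos: [0.5725, 0.1635, 0.1195]
orientation: [-0.03, -3.141, 0.0]
force: [0.1, 0.1, -2.2]
opening: 0.0495
gripper_force: 50.0
```

Call:
jog_arm:
  rows:
    - [[0.05,-0.11,0],[0,0,0.02]]
    - [[0.11,-0.23,0],[0,0,0.0467]]
    - [[0.16,-0.35,0],[0,0,0.0467]]
    - [[0.21,-0.47,0],[0,0,0.0467]]
    - [[0.27,-0.589,0],[0,0,0.0467]]

```text
t: 20.65
tool_pos: [0.5163, 0.0469, 0.1196]
orientation: [-0.145, -3.138, 0.0]
force: [0.1, 0.4, -1.6]
opening: 0.0496
gripper_force: 50.0
```

Call:
jog_arm:
  rows:
    - [[0,0,0.06],[0,0,0]]
    - [[0,0,0.12],[0,0,0]]
    - [[0,0,0.15],[0,0,0]]
    - [[0,0,0.15],[0,0,0]]
    - [[0,0,0.15],[0,0,0]]

```text
t: 21.15
tool_pos: [0.517, 0.0485, 0.0896]
orientation: [-0.144, -3.137, -0.0]
force: [0.9, -0.1, -1.9]
opening: 0.0494
gripper_force: 50.0
```

```bash
python3 plan.py 516.8,48,60,-5.3
```

```text
[0.0005, -0.0024, 0.1478] [0.0, -0.0006, 0.0006]
t 21.15 pos [516.96  48.47  89.57] F [ 0.9 -0.1 -1.9] M [0.   0.07 0.02] open 49.4 grip 50.0 q [-0.01 -0.03  1.82  0.    1.35 -1.48]
```

Call:
jog_arm:
  rows:
    - [[0,-0.001,0.05],[0,0,0]]
    - [[0,-0.001,0.1],[0,0,0]]
    - [[0,-0.002,0.14],[0,0,0]]
    - [[0,-0.002,0.14],[0,0,0]]
    - [[0,-0.002,0.14],[0,0,0]]

```text
t: 21.65
tool_pos: [0.5167, 0.0474, 0.0615]
orientation: [-0.145, -3.137, 0.0]
force: [-0.3, -1.0, -1.5]
opening: 0.0497
gripper_force: 50.0
```

Call:
jog_arm:
  rows:
    - [[0,0,0.01],[0,0,0]]
    - [[0,0,0.02],[0,0,0]]
    - [[0,0,0.03],[0,0,0]]
    - [[0,0,0.04],[0,0,0]]
    - [[0,0,0.045],[0,0,0]]

```text
t: 22.15
tool_pos: [0.5169, 0.0474, 0.0527]
orientation: [-0.145, -3.138, 0.0]
force: [-0.1, 0.2, -1.4]
opening: 0.0495
gripper_force: 50.0
```

```bash
python3 plan.py 516.8,48,40,-5.3
```

```text
[0.0008, 0.0029, 0.0634] [-0.0, -0.0002, -0.0001]
t 22.15 pos [516.91  47.42  52.69] F [-0.1  0.2 -1.4] M [0.   0.09 0.04] open 49.5 grip 50.0 q [-0.01  0.01  1.85  0.    1.28 -1.49]
```

Call:
jog_arm:
  rows:
    - [[0,0.003,0.01],[0,0,0]]
    - [[0,0.003,0.02],[0,0,0]]
    - [[0,0.003,0.035],[0,0,0]]
    - [[0,0.003,0.05],[0,0,0]]
    - [[0,0.003,0.06],[0,0,0]]

```text
t: 22.65
tool_pos: [0.5169, 0.048, 0.0405]
orientation: [-0.145, -3.138, 0.0]
force: [-0.5, 0.4, -2.0]
opening: 0.0494
gripper_force: 50.0
```

Call:
jog_arm:
  rows:
    - [[0,0,0.015],[0,0,0]]
    - [[0,0,0.03],[0,0,0]]
    - [[0,0,0.045],[0,0,0]]
    - [[0,0,0.06],[0,0,0]]
    - [[0,0,0.07],[0,0,0]]

```text
t: 23.15
tool_pos: [0.5169, 0.048, 0.0265]
orientation: [-0.145, -3.138, 0.0]
force: [0.6, 0.1, -2.2]
opening: 0.0498
gripper_force: 50.0
```

```bash
python3 plan.py 516.8,48,20.3,-5.3
```

```text
[0.0006, -0.0001, 0.0312] [-0.0, -0.0002, -0.0001]
t 23.15 pos [516.93  48.    26.54] F [ 0.6  0.1 -2.2] M [ 0.01 -0.01 -0.06] open 49.8 grip 50.0 q [-0.01  0.04  1.87 -0.    1.23 -1.48]
```

Call:
jog_arm:
  rows:
    - [[0,0,0.01],[0,0,0]]
    - [[0,0,0.02],[0,0,0]]
    - [[0,0,0.025],[0,0,0]]
    - [[0,0,0.025],[0,0,0]]

```text
t: 23.55
tool_pos: [0.517, 0.048, 0.0218]
orientation: [-0.145, -3.138, 0.0]
force: [-0.3, -0.0, -1.8]
opening: 0.0496
gripper_force: 50.0
```

Call:
jog_arm:
  rows:
    - [[0,0,0.005],[0,0,0]]
    - [[0,0,0.005],[0,0,0]]

```text
t: 23.75
tool_pos: [0.5171, 0.048, 0.0209]
orientation: [0.145, 3.138, -0.0]
force: [-0.2, 0.1, -2.7]
opening: 0.0498
gripper_force: 50.0
```

Call:
jog_arm:
  rows:
    - [[0,0,0.004],[0,0,0]]
    - [[0,0,0.004],[0,0,0]]

```text
t: 23.95
tool_pos: [0.5173, 0.048, 0.0203]
orientation: [0.145, 3.138, 0.0]
force: [0.3, -0.3, -1.6]
opening: 0.0496
gripper_force: 50.0
```

Call:
jog_arm:
  rows:
    - [[0,0,0.004],[0,0,0]]
    - [[0,0,0.004],[0,0,0]]

```text
t: 24.15
tool_pos: [0.5173, 0.048, 0.0202]
orientation: [0.145, 3.138, -0.0]
force: [-3.8, -0.0, 6.9]
opening: 0.0495
gripper_force: 50.0
```

Call:
jog_arm:
  rows:
    - [[0,0,0.003],[0,0,0]]
    - [[0,0,0.003],[0,0,0]]

```text
t: 24.35
tool_pos: [0.5173, 0.048, 0.0202]
orientation: [0.145, 3.138, -0.0]
force: [-6.7, -0.8, 12.2]
opening: 0.05
gripper_force: 50.0
```

The spacer is seated: contact at 20.2 against 20.3 predicted. Release, rise and go to the plate, measuring it on the way.

Call:
jog_arm:
  rows:
    - [[0,0,-0.005],[0,0,0]]
    - [[0,0,-0.005],[0,0,0]]
    - [[0,0,-0.005],[0,0,0]]
    - [[0,0,-0.005],[0,0,0]]
    - [[0,0,-0.005],[0,0,0]]
  hand: -1

```text
t: 24.85
tool_pos: [0.517, 0.048, 0.0196]
orientation: [-0.145, -3.138, 0.0]
force: [-0.1, -0.2, -0.2]
opening: 0.085
gripper_force: 0.0
```

Call:
jog_arm:
  rows:
    - [[0,0,-0.02],[0,0,0]]
    - [[0,0,-0.1],[0,0,0]]
    - [[0,0,-0.22],[0,0,0]]
    - [[0,0,-0.34],[0,0,0]]
    - [[0,0,-0.42],[0,0,0]]

```text
t: 25.35
tool_pos: [0.5179, 0.048, 0.106]
orientation: [0.145, 3.136, 0.0]
force: [0.3, 0.1, -1.2]
opening: 0.0928
gripper_force: 0.0
```

```bash
python3 plan.py 436.2,261.8,105,10.2
python3 - <<'E'
from h import *
from plant import imaging
d=pickle.load(open("c0.pkl","rb"))
for n,box in(("top",(205,250,255,315)),("scene",(385,255,440,312))):
    for tag,c in(("c0",d[n]),("now",imaging.read_camera(n))):
        u0,v0,u1,v1=box; f=c["frame"][v0:v1,u0:u1]; h=cv2.cvtColor(f,cv2.COLOR_RGB2HSV)
        m=(h[...,1]<75).astype(np.uint8); cs=max(cv2.findContours(m,0,1)[0],key=cv2.contourArea)
        r=cv2.minAreaRect(cs); b=cv2.boxPoints(r)+[u0,v0]
        print(n,tag,np.round(r[0],1)+[u0,v0],np.round(r[1],1),cv2.contourArea(cs))
        if n=="top":
            p=np.array([ray(c,*q,.012)[:2] for q in b])*1000; L=[p[1]-p[0],p[2]-p[1]]; v=max(L,key=np.linalg.norm); print(np.round(p.mean(0),1),np.degrees(np.arctan2(v[1],v[0])),[np.linalg.norm(x) for x in L])
E
```

```text
[0.5057, 1.0265, 0.0039] [-0.0001, 0.0013, -0.1722]
t 25.35 pos [517.93  48.04 105.96] F [ 0.3  0.1 -1.2] M [ 0.05  0.   -0.03] open 92.8 grip 0.0 q [-0.01 -0.04  1.8   0.    1.38 -1.48]
top c0 [230.  284.2] [42.3 22.2] 864.0
[435.8 262.6] -169.57586966493233 [np.float64(52.86852056342578), np.float64(101.10305666053702)]
top now [230.  284.3] [42.3 22.2] 860.5
[435.8 262.8] -169.27667868522482 [np.float64(52.93019886522414), np.float64(100.93864237514353)]
scene c0 [411.4 284.9] [22.7 42.2] 816.0
scene now [411.3 284.8] [22.6 41.7] 813.0
```

Call:
jog_arm:
  rows:
    - [[0.05,0.1,0],[0,0,0]]
    - [[0.1,0.2,0],[0,0,0]]
    - [[0.15,0.3,0],[0,0,0]]
    - [[0.2,0.41,0],[0,0,0]]
    - [[0.253,0.514,0],[0,0,0]]

```text
t: 25.95
tool_pos: [0.4752, 0.1557, 0.1025]
orientation: [-0.146, -3.137, 0.001]
force: [0.7, -0.3, 0.8]
opening: 0.093
gripper_force: 0.0
```

Call:
jog_arm:
  rows:
    - [[0.05,0.1,0],[0,0,-0.05]]
    - [[0.1,0.2,0],[0,0,-0.1]]
    - [[0.15,0.3,0],[0,0,-0.14]]
    - [[0.2,0.41,0],[0,0,-0.1722]]
    - [[0.253,0.514,0],[0,0,-0.1722]]

```text
t: 26.45
tool_pos: [0.4343, 0.2627, 0.1025]
orientation: [0.282, -3.128, 0.001]
force: [0.7, -0.5, -0.5]
opening: 0.0926
gripper_force: 0.0
```

Call:
jog_arm:
  rows:
    - [[0,0,0.1],[0,0,0]]
    - [[0,0,0.24],[0,0,0]]
    - [[0,0,0.36],[0,0,0]]
    - [[0,0,0.46],[0,0,0]]
    - [[0,0,0.46],[0,0,0]]

```text
t: 26.95
tool_pos: [0.4318, 0.2604, 0.0074]
orientation: [0.279, -3.122, 0.004]
force: [-0.7, 0.0, -1.1]
opening: 0.0929
gripper_force: 0.0
```

Call:
jog_arm:
  rows:
    - [[0,0,0],[0,0,0]]
    - [[0,0,0],[0,0,0]]
    - [[0,0,0],[0,0,0]]
    - [[0,0,0],[0,0,0]]

```text
t: 27.35
tool_pos: [0.4362, 0.2625, 0.0128]
orientation: [-0.279, 3.127, 0.001]
force: [-0.0, 0.3, -1.1]
opening: 0.0929
gripper_force: 0.0
```

```bash
python3 plan.py 436.1,262.2,-37.5,10.3
```

```text
[0.0011, -0.0015, 0.2517] [0.0003, 0.0012, -0.0012]
t 27.35 pos [436.17 262.48  12.84] F [-0.   0.3 -1.1] M [ 0.04  0.01 -0.02] open 92.9 grip 0.0 q [ 0.44  0.03  1.91  0.    1.2  -1.31]
```

Call:
jog_arm:
  rows:
    - [[0,0,0.06],[0,0,0]]
    - [[0,0,0.12],[0,0,0]]
    - [[0,0,0.17],[0,0,0]]
    - [[0,0,0.21],[0,0,0]]
    - [[0,0,0.235],[0,0,0]]

```text
t: 27.85
tool_pos: [0.4344, 0.2616, -0.0368]
orientation: [0.279, -3.127, 0.001]
force: [-0.4, -0.6, -0.3]
opening: 0.0928
gripper_force: 0.0
```

Call:
jog_arm:
  rows:
    - [[0,0,0.005],[0,0,0]]
    - [[0,0,0.01],[0,0,0]]
    - [[0,0,0.01],[0,0,0]]
    - [[0,0,0.01],[0,0,0]]
    - [[0,0,0.01],[0,0,0]]

```text
t: 28.35
tool_pos: [0.4357, 0.2623, -0.0368]
orientation: [-0.279, 3.128, 0.0]
force: [-0.2, 0.2, -0.1]
opening: 0.093
gripper_force: 0.0
```

```bash
python3 plan.py 436.1,262.2,-37.5,10.3
```

```text
[-0.002, -0.0008, 0.0033] [0.0002, 0.0005, -0.0012]
t 28.35 pos [435.68 262.29 -36.84] F [-0.2  0.2 -0.1] M [ 0.01  0.03 -0.04] open 93.0 grip 0.0 q [ 0.44  0.11  1.93  0.    1.1  -1.31]
```

Call:
jog_arm:
  rows:
    - [[-0.002,0,0.005],[0,0,0]]
    - [[-0.002,0,0.005],[0,0,0]]
    - [[-0.002,0,0.005],[0,0,0]]
    - [[-0.002,0,0.005],[0,0,0]]
    - [[-0.002,0,0.005],[0,0,0]]
  hand: 1
  squeeze: 58

```text
t: 28.85
tool_pos: [0.4357, 0.2622, -0.0383]
orientation: [0.279, -3.129, 0.0]
force: [0.0, 0.1, 0.1]
opening: 0.0576
gripper_force: 0.0
```

Call:
jog_arm:
  rows:
    - [[0,0,0],[0,0,0]]
    - [[0,0,0],[0,0,0]]
    - [[0,0,0],[0,0,0]]
    - [[0,0,0],[0,0,0]]

```text
t: 29.25
tool_pos: [0.4357, 0.2622, -0.0382]
orientation: [-0.279, 3.129, 0.0]
force: [-0.3, 0.9, -0.5]
opening: 0.0494
gripper_force: 58.0
```

```bash
python3 plan.py 436.1,262.2,125,10.3 517,48,125,-5.3
```

```text
[-0.0018, -0.0003, -0.8162] [0.0, 0.0, -0.0012]
[-0.2103, -1.126, -0.8163] [0.0, 0.0, 0.1722]
t 29.25 pos [435.75 262.21 -38.25] F [-0.3  0.9 -0.5] M [ 0.13  0.07 -0.05] open 49.4 grip 58.0 q [ 0.44  0.11  1.93  0.    1.1  -1.31]
```

Call:
jog_arm:
  rows:
    - [[0,0,-0.08],[0,0,0]]
    - [[0,0,-0.26],[0,0,0]]
    - [[0,0,-0.46],[0,0,0]]
    - [[0,0,-0.65],[0,0,0]]
    - [[0,0,-0.8],[0,0,0]]

```text
t: 29.75
tool_pos: [0.4355, 0.262, 0.1232]
orientation: [-0.279, 3.129, -0.0]
force: [1.0, 0.4, -6.3]
opening: 0.0493
gripper_force: 58.0
```

Call:
jog_arm:
  rows:
    - [[-0.02,-0.1,0],[0,0,0]]
    - [[-0.04,-0.21,0],[0,0,0]]
    - [[-0.06,-0.32,0],[0,0,0]]
    - [[-0.08,-0.44,0],[0,0,0]]
    - [[-0.105,-0.563,0],[0,0,0]]

```text
t: 30.25
tool_pos: [0.4754, 0.154, 0.1205]
orientation: [0.279, -3.127, 0.001]
force: [0.2, 0.3, -5.9]
opening: 0.0493
gripper_force: 58.0
```

Call:
jog_arm:
  rows:
    - [[-0.02,-0.11,0],[0,0,0.05]]
    - [[-0.04,-0.23,0],[0,0,0.1]]
    - [[-0.06,-0.35,0],[0,0,0.14]]
    - [[-0.08,-0.46,0],[0,0,0.1722]]
    - [[-0.105,-0.563,0],[0,0,0.1722]]

```text
t: 30.75
tool_pos: [0.516, 0.0468, 0.1204]
orientation: [-0.149, -3.136, 0.0]
force: [0.0, 0.1, -5.0]
opening: 0.0497
gripper_force: 58.0
```

Call:
jog_arm:
  rows:
    - [[0,0,0.06],[0,0,0]]
    - [[0,0,0.12],[0,0,0]]
    - [[0,0,0.16],[0,0,0]]
    - [[0,0,0.16],[0,0,0]]
    - [[0,0,0.16],[0,0,0]]

```text
t: 31.25
tool_pos: [0.5163, 0.0486, 0.0892]
orientation: [-0.144, -3.137, -0.0]
force: [-0.2, -0.0, -5.4]
opening: 0.0497
gripper_force: 58.0
```

```bash
python3 plan.py 516.8,48,60,-5.3
python3 - <<'E'
from h import *
from plant import imaging
t=imaging.read_camera("top"); s=imaging.read_camera("scene")
pickle.dump({"top":t,"scene":s},open("c3.pkl","wb"))
E
```

```text
[-0.0031, -0.0027, 0.146] [-0.0, -0.0008, 0.0006]
t 31.25 pos [516.26  48.58  89.19] F [-0.2 -0.  -5.4] M [ 0.05 -0.07  0.09] open 49.7 grip 58.0 q [-0.01 -0.03  1.82  0.    1.35 -1.48]
```

Call:
jog_arm:
  rows:
    - [[-0.002,-0.001,0.05],[0,0,0]]
    - [[-0.002,-0.001,0.1],[0,0,0]]
    - [[-0.002,-0.001,0.14],[0,0,0]]
    - [[-0.002,-0.001,0.14],[0,0,0]]
    - [[-0.002,-0.001,0.14],[0,0,0]]

```text
t: 31.85
tool_pos: [0.5169, 0.0477, 0.0612]
orientation: [-0.145, -3.137, 0.0]
force: [-0.4, 0.2, -5.4]
opening: 0.0493
gripper_force: 58.0
```

Call:
jog_arm:
  rows:
    - [[0,0,0],[0,0,0]]
    - [[0,0,0],[0,0,0]]

```text
t: 32.05
tool_pos: [0.5178, 0.0477, 0.0623]
orientation: [0.145, 3.137, 0.0]
force: [-0.7, -0.3, -5.4]
opening: 0.0493
gripper_force: 58.0
```

```bash
python3 plan.py 516.9,48,41.5,-5.3
```

```text
[0.0046, 0.001, 0.1039] [0.0001, 0.0006, -0.0001]
t 32.05 pos [517.78  47.72  62.28] F [-0.7 -0.3 -5.4] M [ 0.06 -0.03  0.  ] open 49.3 grip 58.0 q [-0.01  0.    1.84 -0.    1.3  -1.48]
```

Call:
jog_arm:
  rows:
    - [[0.001,0.001,0.01],[0,0,0]]
    - [[0.002,0.001,0.02],[0,0,0]]
    - [[0.002,0.001,0.03],[0,0,0]]
    - [[0.002,0.001,0.04],[0,0,0]]
    - [[0.002,0.001,0.045],[0,0,0]]

```text
t: 32.55
tool_pos: [0.5167, 0.0479, 0.0524]
orientation: [-0.145, -3.138, 0.0]
force: [-0.2, 0.4, -5.9]
opening: 0.0493
gripper_force: 58.0
```

Call:
jog_arm:
  rows:
    - [[0,0,0.01],[0,0,0]]
    - [[0,0,0.02],[0,0,0]]
    - [[0,0,0.03],[0,0,0]]
    - [[0,0,0.04],[0,0,0]]
    - [[0,0,0.04],[0,0,0]]

```text
t: 33.05
tool_pos: [0.5166, 0.0479, 0.0443]
orientation: [-0.145, -3.138, 0.0]
force: [-0.2, -0.5, -6.5]
opening: 0.0498
gripper_force: 58.0
```

```bash
python3 plan.py 516.9,48,39.75,-5.3
```

```text
[-0.0015, 0.0005, 0.0227] [-0.0001, -0.0004, -0.0]
t 33.05 pos [516.6   47.92  44.29] F [-0.2 -0.5 -6.5] M [0.08 0.03 0.03] open 49.8 grip 58.0 q [-0.01  0.02  1.86 -0.    1.26 -1.48]
```

Call:
jog_arm:
  rows:
    - [[0,0,0.008],[0,0,0]]
    - [[0,0,0.015],[0,0,0]]
    - [[0,0,0.015],[0,0,0]]
    - [[0,0,0.015],[0,0,0]]

```text
t: 33.45
tool_pos: [0.5169, 0.048, 0.0417]
orientation: [-0.145, -3.138, 0.0]
force: [-0.5, 0.2, -6.2]
opening: 0.0494
gripper_force: 58.0
```

Call:
jog_arm:
  rows:
    - [[0,0,0.005],[0,0,0]]
    - [[0,0,0.005],[0,0,0]]

```text
t: 33.65
tool_pos: [0.5169, 0.048, 0.0406]
orientation: [-0.145, -3.138, 0.0]
force: [-0.3, -1.1, -6.4]
opening: 0.0493
gripper_force: 58.0
```

Call:
jog_arm:
  rows:
    - [[0,0,0.004],[0,0,0]]
    - [[0,0,0.004],[0,0,0]]

```text
t: 33.85
tool_pos: [0.5168, 0.0479, 0.0398]
orientation: [-0.145, -3.138, 0.0]
force: [-0.5, 0.3, -6.4]
opening: 0.0494
gripper_force: 58.0
```

Call:
jog_arm:
  rows:
    - [[0,0,0.003],[0,0,0]]
    - [[0,0,0.003],[0,0,0]]

```text
t: 34.05
tool_pos: [0.5169, 0.0479, 0.0397]
orientation: [-0.145, -3.138, 0.0]
force: [-3.9, -0.1, -0.0]
opening: 0.0495
gripper_force: 58.0
```

Call:
jog_arm:
  rows:
    - [[0,0,0.003],[0,0,0]]
    - [[0,0,0.003],[0,0,0]]

```text
t: 34.25
tool_pos: [0.5169, 0.0479, 0.0397]
orientation: [-0.145, -3.138, 0.0]
force: [-7.0, -0.1, 6.8]
opening: 0.0496
gripper_force: 58.0
```

Seated at 39.7, as predicted. Release, rise, swing clear and look.

Call:
jog_arm:
  rows:
    - [[0,0,-0.003],[0,0,0]]
    - [[0,0,-0.003],[0,0,0]]
    - [[0,0,-0.003],[0,0,0]]
    - [[0,0,-0.003],[0,0,0]]
    - [[0,0,-0.003],[0,0,0]]
  hand: -1

```text
t: 34.75
tool_pos: [0.5171, 0.0479, 0.0394]
orientation: [0.145, 3.138, 0.0]
force: [1.0, -0.4, -1.0]
opening: 0.0853
gripper_force: 0.0
```

Call:
jog_arm:
  rows:
    - [[0,0,-0.02],[0,0,0]]
    - [[0,0,-0.12],[0,0,0]]
    - [[0,0,-0.3],[0,0,0]]
    - [[0,0,-0.5],[0,0,0]]
    - [[0,0,-0.6],[0,0,0]]

```text
t: 35.25
tool_pos: [0.5186, 0.048, 0.1636]
orientation: [0.145, 3.133, 0.0]
force: [0.7, -1.0, 0.2]
opening: 0.0931
gripper_force: 0.0
```

Call:
jog_arm:
  rows:
    - [[0.05,0.2,0],[0,0,0]]
    - [[0.1,0.4,0],[0,0,0]]
    - [[0.15,0.6,0],[0,0,0]]
    - [[0.2,0.8,0],[0,0,0]]
    - [[0.2,0.95,0],[0,0,0]]

```text
t: 35.75
tool_pos: [0.4937, 0.2433, 0.1598]
orientation: [0.143, 3.138, 0.001]
force: [0.1, 0.9, 0.7]
opening: 0.0931
gripper_force: 0.0
```

Call:
jog_arm:
  rows:
    - [[0.05,0.2,0],[0,0,0]]
    - [[0.1,0.4,0],[0,0,0]]
    - [[0.15,0.5,0],[0,0,0]]
    - [[0.2,0.5,0],[0,0,0]]
    - [[0.2,0.5,0],[0,0,0]]

```text
t: 36.25
tool_pos: [0.463, 0.3443, 0.1593]
orientation: [-0.143, -3.138, 0.001]
force: [0.2, -0.8, 1.0]
opening: 0.0929
gripper_force: 0.0
```

Run:
```python
from h import *
from plant import imaging
t=imaging.read_camera("top"); s=imaging.read_camera("scene")
cv2.imwrite("pics/fin.png",np.hstack([tile(t,280,195,80,120,5),tile(s,285,185,80,120,5)]))
d=pickle.load(open("c0.pkl","rb"))
for n,c,bx in(("jar",t,(435,160,490,215)),("hammer",t,(320,75,370,188)),("candle",t,(155,232,185,262))):
    u0,v0,u1,v1=bx; print(n,np.abs(c["frame"][v0:v1,u0:u1].astype(float)-d["top"]["frame"][v0:v1,u0:u1]).mean())
```

```text
jar 6.343471074380165
hammer 6.5480825958702065
candle 29.304444444444446
```

View pics/fin.png

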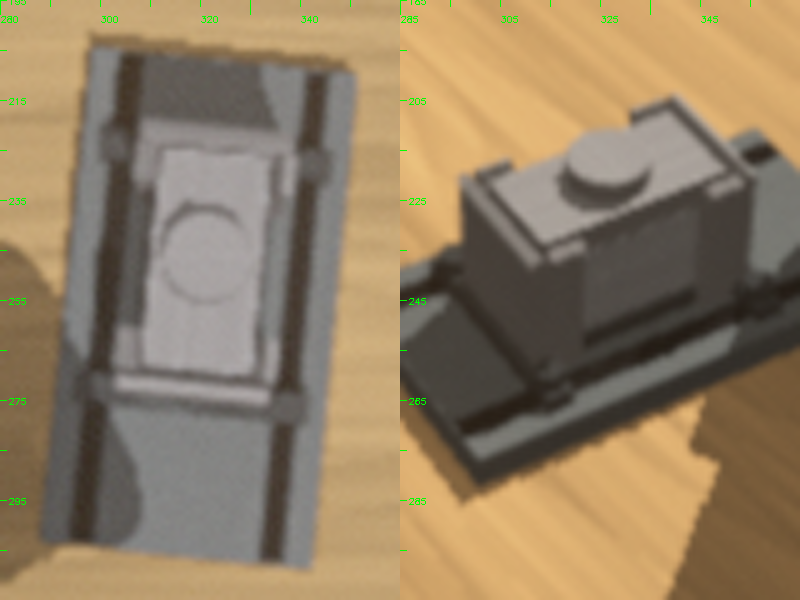

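The stack sits square and flush between the brackets, with the disc up at (320,245) in the top view. The jar and hammer are unchanged. The candle patch differs from the start, which I put down to the arm's shadow, since the tool never went near it.

```bash
python3 -c "
from plant import robot
print(robot.close_job())"
```

```text
the job is handed in; nothing more can be done
None
```

The die, spacer and plate are seated in that order in the nest, square and fully down by contact height and the final picture, and the job is handed in at about 36 s; jar and hammer unmoved on camera, candle only presumed so (its image patch changed, likely the arm's shadow, and the tool never went near it).

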